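# Find the choke can with the steel core and show it to the inspection camera

### The job

One of the two look-alike choke cans on the mat holds a steel core, the other only a light plastic dummy: lift the left can (the robot's left) about 80 mm clear of the mat and feel its weight, stand it back upright on the mat, then lift the right can in the same way and judge which is heavier. Finish holding the heavier can up to the inspection camera, upright and still, with its middle at the height of the lens and straight above the round target on the camera's base, while the lighter can stands upright on the mat, let go. The program ends with the heavier can still in the gripper; never tip a can over, and leave the meter, mouse, screwdriver and heat sink where they are.

Things in the scene. Friction and masses are not known exactly. Their poses are not given: they have to be found in the camera images.
- left_can: Plain aluminium choke can, the left one (mat's +y) of two alike: square, 50 x 50 x 66 mm high; on top a black plate with two brass studs along x (76 mm in all); at the foot two ears 4 mm thick along x (76 mm over them). Grip the plain y faces, 50 mm apart, from above. Origin: centre of underside, z up. Closed; core inside has 1 mm play. Under 0.75 kg; the two differ by 0.2 kg or more.
- right_can: Plain aluminium choke can, the right one (mat's -y) of two alike: square, 50 x 50 x 66 mm high; on top a black plate with two brass studs along x (76 mm in all); at the foot two ears 4 mm thick along x (76 mm over them). Grip the plain y faces, 50 mm apart, from above. Origin: centre of underside, z up. Closed; core inside has 1 mm play. Under 0.75 kg; the two differ by 0.2 kg or more.
- left_can_mid (a point): Middle of the left can: on its axis, 35 mm above its underside; turns with the can.
- right_can_mid (a point): Middle of the right can: on its axis, 35 mm above its underside; turns with the can.
- mat: Black rubber mat fixed on the desk, 160 mm (x) by 280 mm (y) and 3 mm thick, on which both cans stand some 150 mm apart along its y. Origin: centre of its underside; y points to the robot's left.
- stand: Fixed inspection camera: white base plate 10 mm thick, 110 mm wide, from 60 mm before to 200 mm behind the origin along x; round 60 mm target with a dot on the plate at the origin; at x = 178 mm a post 195 mm high with the camera, lens looking along -x, 150 mm above the desk, its front at x = 124 mm. Origin: under the target's centre at desk height; x from target to camera.
- focus (a point): Focus point of the camera: 150 mm straight above the stand's origin, 140 mm above the target, 124 mm in front of the lens. The heavier can's middle belongs here.
- multimeter: Bystander: yellow and grey multimeter lying on the desk, 180 x 88 x 40 mm. Origin: centre of its underside.
- mouse: Bystander: grey computer mouse, 112 x 60 x 33 mm. Origin: centre of its underside.
- screwdriver: Bystander: screwdriver lying on the desk. Origin: on its underside, near its middle.
- heat_sink: Bystander: blue finned heat sink plate, 100 x 160 x 18 mm. Origin: centre of its underside.
Things that resemble listed ones, but are neither listed nor needed, are in the scene too. Leave any blue or green look-alike of the right_can alone.

How it is judged:
By the outcome, as a careful person would: the job done as asked, in the order asked, and still so for the second after the job is handed in, while the arm keeps its last pose, push and grip.
It also fails if it takes over 72 s, if anything falls off the work surface, if the arm or the gripper's body presses on something with over 40 N, if the wrist force passes 120 N, or if a joint passes its speed limit or range.

### The arm

A 6-joint arm with a two-finger parallel gripper is mounted at the origin on the work surface. World frame = base frame: x ahead of the robot, y to its left, z up, the work surface at z = 0. Lengths are in mm, angles in rad, forces in N, time in s.
With the tool pointing down it reaches from about 275 to 750 mm from the base axis. Payload 10.2 kg.
Tool frame: the origin (TCP) lies on the front face of the gripper's body, between the roots of the fingers; the fingertips stand 73 mm ahead of it and the grasp point (between the pads) lies 54 mm ahead of it; z points along the fingers, y is the line along which they close (so a half turn about z gives the same grasp; the last joint's range is limited). The gripper opens to 85 mm and grips with 20 to 120 N. Pads are 22 mm wide; open, the fingers measure 114 mm over their backs; the gripper's body (76 mm by 85 mm) begins 54 mm behind the grasp point. The pads swing forward as they close: fully open they stand 13 mm farther back than shut.
Start: joints at [0.894, 0.313, 1.498, -0, 1.331, -0.223], TCP at [230.165, 471.864, 303.894] pointing down, gripper open.
Joint ranges: [-2.94, 2.94], [-0.97, 2.17], [0.19, 2.56], [-1.23, 4.37], [0.02, 3.11], [-2.88, 2.88]. Speed limits (rad/s): [2.39, 2.39, 3.01, 3.14, 3.14, 3.14].

### API

Orientations are given as a unit quaternion [w, x, y, z].
In Python, from rig import * gives the robot as it stands.
- The arm moves only by the tool step_arm, never from a script. Its argument "plan" is a list of rows, each an object with "offset": the shift along the tool's x, y, z in cm, a list of three; "rot": the turn, a rotation vector about the tool's x, y, z in degrees, a list of three; "gripper": the finger opening in cm, from 0 to 8.54. In form: [{"offset": [x, y, z], "rot": [wx, wy, wz], "gripper": gripper}, ...]. A call has 1 to 12 rows; each row is the pose to reach, as a shift and turn from the pose commanded when the call began, along the tool's axes at that moment; what a row does not reach only later rows make up. A row lasts 1/10 s, in which the tool goes at most 50 mm and 8.59 degrees, less where a joint would pass 70% of its speed; a pose out of reach is approached as far as the arm can. A call with a gripper value outside its range is refused whole. The fingers move at their own pace and stop on an object; "squeeze" is the grip in N (left out, the last holds). Time passes only in rows, so rows that repeat a pose let the fingers close. It gives the time, the measured TCP pose, the force, the opening and the grip force at its end, in the units of the state.
- sense(): the state, without advancing time (a new reading comes with each control period).
- capture(name): name is "side" or "top" or "wrist"; returns a dict with "color" (420x560x3 uint8, red, green, blue), "depth" (420x560 float32, mm along the optical axis (not along the pixel's ray), 0 where there is no reading), "vertical_fov" (degrees; the focal length in pixels is half the picture's height over the tangent of half this angle, whatever the lens; pixels are square), "cx", "cy" (the principal point, pixels), "k1" (the pictures are not rectified: a ray, as slopes to the right and down, at radius r is drawn at 1 + k1 r^2 times it, then the intrinsics apply), "rvec" (rotation vector, rad) and "tvec" (3), from world to camera coordinates, as OpenCV has them; the wrist camera has in their place "mount" (4x4, takes a point from camera to tool coordinates, whose origin is the TCP and whose axes are the flange's). Camera axes: x right, y down, z forward; pixel columns grow to the right and rows downward; lengths in mm; the calibration is good to about 2 mm. A picture is of the moment at which its call begins: read the wrist's pose just before it.
- finish_job(): hands the job in; it is judged then, once.
The state is a dict: "time_s": time; "joints": joint angles; "dq": joint speeds; "tau": joint torques, N m; "eef_pos": TCP position; "ee_rot": TCP orientation; "force": force on the tool from outside, world axes, zero at the start; "wrist_torque": the same for the moment, N m; "grip_width": opening from 0.0 (shut) to 1.0 (fully open); "grip_force": force on a finger pad.
Only numpy, scipy, OpenCV 4.12 (cv2) and the standard library are available. Lean on these libraries where they do the work, as an engineer would, in place of code of your own. Each camera call takes 0.05 s, during which the arm holds its last target. There are 200 camera calls.

## Working session

There is one attempt and no reset: what is moved stays moved. The work goes in short steps, Python scripts to look and compute and a tool call to move; the robot and the scene stay as the last step left them, time stands still between calls to the robot, and variables do not carry over. Pictures are saved under pics/ and viewed, at most 10 in all, crops included, and the job is handed in when it is done.

Besides the shell and the picture viewer there is one more tool, called after "Request:" by a JSON object that holds its "op" and its "data", one argument or row to a line. step_arm: Moves the arm, as the interface text tells. Its arguments: {"type":"object","properties":{"plan":{"type":"array"},"squeeze":{"type":"number"}},"required":["plan"]}

```bash
ls; mkdir -p pics
python3 - <<'E'
from rig import *
import cv2,numpy as np,pickle
s=sense();print(s)
d={}
for n in("side","top","wrist"):
    d[n]=capture(n);c=d[n];print(n,{k:v for k,v in c.items() if k not in("color","depth")})
    cv2.imwrite(f"pics/{n}0.png",c["color"][:,:,::-1])
pickle.dump((s,d),open("v0.pkl","wb"))
E
```

```text
pics
{'time_s': 0.0, 'joints': array([ 8.93611801e-01,  3.13464567e-01,  1.49848301e+00,  3.96320082e-06,
        1.33099905e+00, -2.23422303e-01]), 'dq': array([-0.00081508,  0.00046795,  0.00046291,  0.00150696,  0.0007545 ,
        0.00039417]), 'tau': array([ 3.34460337e-04, -4.12258744e+01, -2.59751487e+01, -1.38739788e-04,
        3.98849414e-03, -2.03260163e-05]), 'eef_pos': array([230.04045068, 471.72009603, 303.31027037]), 'ee_rot': array([-2.96383349e-04,  2.24940071e-01,  9.74372365e-01, -6.08663261e-04]), 'force': array([-0.4705055 , -0.74913135,  0.39378253]), 'wrist_torque': array([0.04477337, 0.01629743, 0.01949043]), 'grip_force': 0.0, 'grip_width': 1.0019661724967481}
side {'vertical_fov': 48.09564407017204, 'cx': 274.99848266425556, 'cy': 207.7134988720468, 'k1': -0.09007714137218711, 'rvec': array([ 0.15224964, -2.74493507,  1.37164934]), 'tvec': array([ 556.20791713,  105.79261168, 1507.45226648])}
top {'vertical_fov': 56.833550961986305, 'cx': 286.8426424030265, 'cy': 214.96459136040036, 'k1': -0.07475914871592523, 'rvec': array([ 2.09858918, -2.14398988,  0.16912443]), 'tvec': array([  20.61478873,  573.79192287, 1150.41888945])}
wrist {'vertical_fov': 67.38888453857825, 'cx': 277.7842017267782, 'cy': 208.45650187343384, 'k1': -0.05056939644962713, 'mount': array([[-2.77116740e-04, -9.59384895e-01, -2.82100240e-01,
         7.21029914e+01],
       [ 9.99999676e-01, -4.79025275e-04,  6.46766423e-04,
        -8.20317216e-01],
       [-7.55631082e-04, -2.82099970e-01,  9.59384717e-01,
        -6.90921528e+01],
       [ 0.00000000e+00,  0.00000000e+00,  0.00000000e+00,
         1.00000000e+00]])}
```

View pics/top0.png

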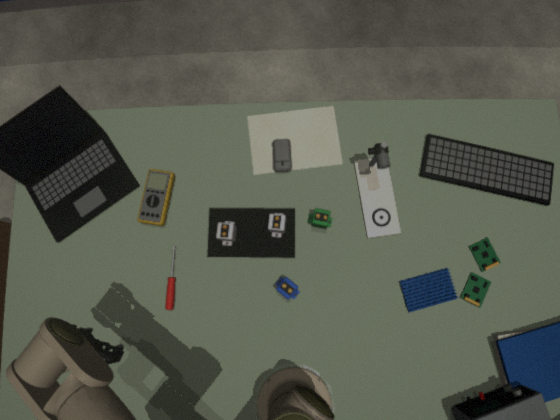

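View pics/side0.png

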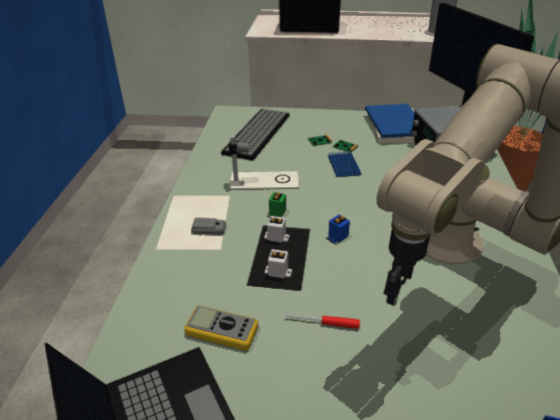

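The top view shows the mat at (252,232). The white cans on it are left_can at (226,232) and right_can at (277,224). The green (320,218) and blue (287,288) look-alikes stand off the mat. The stand's target is at (381,217) with its camera at (378,155). The side view agrees.

```bash
cat > h.py <<'E'
import numpy as np,cv2,pickle
from scipy.spatial.transform import Rotation as R
def pose(s):
    q=s["ee_rot"];T=np.eye(4);T[:3,:3]=R.from_quat([q[1],q[2],q[3],q[0]]).as_matrix();T[:3,3]=s["eef_pos"];return T
def cam(c,s=None):  # camera->world
    if "mount" in c:return pose(s)@c["mount"]
    T=np.eye(4);T[:3,:3]=R.from_rotvec(c["rvec"]).as_matrix();T[:3,3]=c["tvec"];return np.linalg.inv(T)
def slopes(c,uv):
    f=210/np.tan(np.radians(c["vertical_fov"]/2))
    p=(np.atleast_2d(uv)-[c["cx"],c["cy"]])/f;q=p.copy()
    for _ in range(20):q=p/(1+c["k1"]*(q**2).sum(1,keepdims=True))
    return np.c_[q,np.ones(len(q))]
def onplane(c,uv,z,s=None):
    T=cam(c,s);d=slopes(c,uv)@T[:3,:3].T;o=T[:3,3];return o+d*((z-o[2])/d[:,2])[:,None]
def dep(c,uv,s=None):
    T=cam(c,s);uv=np.atleast_2d(uv);z=np.array([np.median(c["depth"][int(v)-1:int(v)+2,int(u)-1:int(u)+2]) for u,v in uv])
    return (slopes(c,uv)*z[:,None])@T[:3,:3].T+T[:3,3]
E
python3 - <<'E'
from h import *
s,d=pickle.load(open("v0.pkl","rb"));c=d["top"];np.set_printoptions(precision=1,suppress=True)
im=c["color"];hsv=cv2.cvtColor(im,cv2.COLOR_RGB2HSV)
print("mat",onplane(c,[(209,208),(295,208),(295,257),(208,257)],3))
print("tops",onplane(c,[(226,232),(277,224)],69),dep(c,[(226,232),(277,224),(381,217),(252,215)]))
g=im[190:240,200:310].astype(int)
b=((g[:,:,0]-g[:,:,2])>40).astype(np.uint8)
n,l,st,ce=cv2.connectedComponentsWithStats(b)
for k in range(1,n):print("brass",st[k,4],ce[k]+[200,190],onplane(c,ce[k]+[200,190],72)[0])
# target: dark ring on white plate
p=im[140:245,345:410].max(2)
dk=(p<90).astype(np.uint8);n,l,st,ce=cv2.connectedComponentsWithStats(dk)
for k in range(1,n):
    if st[k,4]>3:print("dark",st[k],ce[k]+[345,140],onplane(c,ce[k]+[345,140],10)[0])
print("plate corners",onplane(c,[(355,164),(366,237),(400,233)],10))
cv2.imwrite("pics/crop1.png",cv2.resize(im[130:250,190:410,::-1],None,fx=3.6,fy=3.6,interpolation=2))
E
```

```text
mat [[611.5 261.8   3. ]
 [604.9 -17.7   3. ]
 [447.1 -14.1   3. ]
 [452.5 262.8   3. ]]
tops [[522.6 194.   69. ]
 [543.7  38.5  69. ]] [[ 522.3  193.6   71.3]
 [ 542.8   38.3   74.6]
 [ 567.7 -291.8   10.9]
 [ 584.9  121.4    4. ]]
brass 13 [276.6 217.6] [562.9  39.2  72. ]
brass 16 [275.8 224.6] [541.4  42.2  72. ]
brass 13 [224.4 226.4] [539.5 198.5  72. ]
brass 14 [223.7 233.5] [517.7 200.4  72. ]
dark [ 15   3  30  31 455] [377.9 157.2] [ 767.7 -294.7   10. ]
dark [  4  13  19  16 114] [357.9 157.7] [ 767.2 -228.7   10. ]
dark [13 47  1  4  4] [358.  188.5] [ 663.1 -223.2   10. ]
dark [14 53  4 21 22] [360.5 203.3] [ 614.1 -228.7   10. ]
dark [ 27  69  18  17 103] [380.4 217.1] [ 567.5 -290.1   10. ]
dark [18 75  1  5  5] [363. 217.] [ 569.2 -234.3   10. ]
dark [35 76  3  3  7] [381.  216.7] [ 568.7 -292.1   10. ]
plate corners [[ 745.9 -217.9   10. ]
 [ 504.7 -240.4   10. ]
 [ 514.8 -349.6   10. ]]
```

View pics/crop1.png

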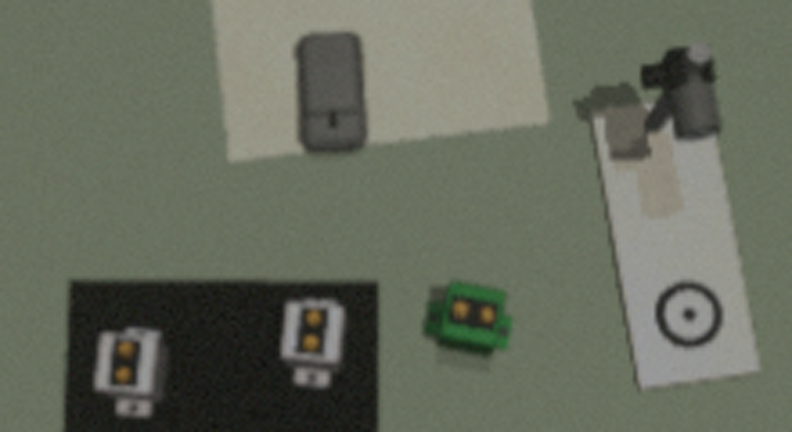

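The crop confirms the two white cans on the mat: left, studs at (125,360), and right, at (313,330). The green one is off the mat. The target dot is at (689,313). I'll go above the left can for a close look at both.

Request:
{"op": "step_arm", "data": {
  "plan": [
    {"offset": [-38.8, -11.6, 2.4], "rot": [0, 0, -21], "gripper": 8.5},
    {"offset": [-38.8, -11.6, 2.4], "rot": [0, 0, -21], "gripper": 8.5},
    {"offset": [-38.8, -11.6, 2.4], "rot": [0, 0, -21], "gripper": 8.5},
    {"offset": [-38.8, -11.6, 2.4], "rot": [0, 0, -21], "gripper": 8.5},
    {"offset": [-38.8, -11.6, 2.4], "rot": [0, 0, -21], "gripper": 8.5},
    {"offset": [-38.8, -11.6, 2.4], "rot": [0, 0, -21], "gripper": 8.5},
    {"offset": [-38.8, -11.6, 2.4], "rot": [0, 0, -21], "gripper": 8.5},
    {"offset": [-38.8, -11.6, 2.4], "rot": [0, 0, -21], "gripper": 8.5},
    {"offset": [-38.8, -11.6, 2.4], "rot": [0, 0, -21], "gripper": 8.5},
    {"offset": [-38.8, -11.6, 2.4], "rot": [0, 0, -21], "gripper": 8.5},
    {"offset": [-38.8, -11.6, 2.4], "rot": [0, 0, -21], "gripper": 8.5},
    {"offset": [-38.8, -11.6, 2.4], "rot": [0, 0, -21], "gripper": 8.5}
  ]
}}

```text
time_s: 1.35
eef_pos: [527.1, 198.7, 280.1]
ee_rot: [-0.0, 0.043, 0.999, 0.0]
force: [-0.3, -1.1, -0.4]
grip_width: 0.996
grip_force: 0.0
```

```bash
cat > look.py <<'E'
from rig import *
from h import *
import sys
np.set_printoptions(precision=2,suppress=True)
s=sense();c=capture("wrist");pickle.dump((s,c),open(sys.argv[1]+".pkl","wb"))
cv2.imwrite(f"pics/{sys.argv[1]}.png",c["color"][:,:,::-1])
x=pose(s)[:3,0];print(s["time_s"],s["eef_pos"],"yaw",np.degrees(np.arctan2(x[1],x[0])),s["force"],s["ee_rot"])
E
python3 look.py w1
```

```text
1.35 [527.11 198.74 280.12] yaw 175.09461372530706 [-0.33 -1.13 -0.36] [-0.    0.04  1.    0.  ]
```

View pics/w1.png

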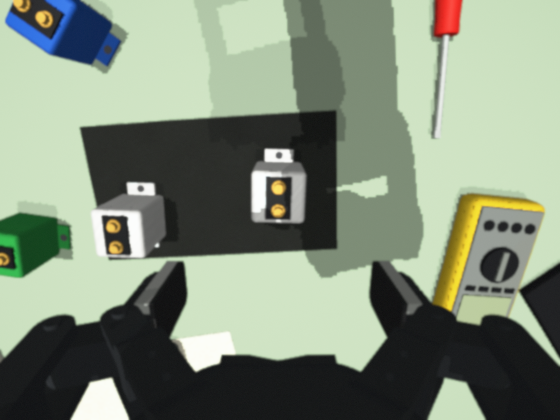

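The wrist view shows left can's studs at (278,187) and (278,210), right can's at (113,227) and (116,247), green at (30,245), blue at (60,30). Now measuring studs and top edges.

Run:
```python
from h import *
np.set_printoptions(precision=1,suppress=True)
s,c=pickle.load(open("w1.pkl","rb"))
im=c["color"].astype(int)
for nm,(a,b,x0,x1) in {"L":(170,228,262,296),"R":(205,262,98,135)}.items():
    g=im[a:b,x0:x1];m=((g[:,:,0]-g[:,:,2])>60).astype(np.uint8)
    n,l,st,ce=cv2.connectedComponentsWithStats(m)
    P=[]
    for k in range(1,n):
        if st[k,4]>40:
            uv=ce[k]+[x0,a];p=onplane(c,uv,78,s)[0];P.append(p);print(nm,st[k,4],uv,p,dep(c,[uv],s)[0])
    v=P[0]-P[1];v*=np.sign(v[0]);print("mid",(P[0]+P[1])/2,"yaw",np.degrees(np.arctan2(v[1],v[0])))
    # dark top plate
print("Lface corners(top z69)",onplane(c,[(252,222),(305,220),(252,170),(304,170)],69,s))
print("L ear tip z5",onplane(c,[(265,150),(293,149)],7,s),"R ear",onplane(c,[(127,183),(155,184)],7,s))
print("R top corners z69",onplane(c,[(94,210),(98,257),(139,257)],69,s))
```

```text
L 172 [277.8 187.2] [515.  199.4  78. ] [515.  199.4  78.3]
L 154 [277.5 210.2] [536.1 197.3  78. ] [536.  197.3  78.1]
mid [525.5 198.3  78. ] yaw -5.615955248785172
R 168 [112.8 225.9] [538.1  44.1  78. ] [538.   44.3  78.3]
R 156 [115.3 247.3] [559.4  41.4  78. ] [559.4  41.4  78.1]
mid [548.7  42.7  78. ] yaw -7.276356089444087
Lface corners(top z69) [[548.3 172.2  69. ]
 [550.6 221.9  69. ]
 [499.3 177.5  69. ]
 [503.3 224.   69. ]]
L ear tip z5 [[488.8 187.9   7. ]
 [490.3 218.    7. ]] R ear [[511.2  30.4   7. ]
 [515.2  61.9   7. ]]
R top corners z69 [[523.7  24.3  69. ]
 [571.7  15.9  69. ]
 [574.9  57.4  69. ]]
```

Heights and sizes agree (studs 78 mm, yaw about -6°). Descending on the left can.

Request:
{"op": "step_arm", "data": {
  "plan": [
    {"offset": [0.15, -0.05, 2.5], "rot": [0, 0, 0.6], "gripper": 8.5},
    {"offset": [0.15, -0.05, 6], "rot": [0, 0, 0.6], "gripper": 8.5},
    {"offset": [0.15, -0.05, 9.5], "rot": [0, 0, 0.6], "gripper": 8.5},
    {"offset": [0.15, -0.05, 12.5], "rot": [0, 0, 0.6], "gripper": 8.5},
    {"offset": [0.15, -0.05, 15], "rot": [0, 0, 0.6], "gripper": 8.5},
    {"offset": [0.15, -0.05, 17], "rot": [0, 0, 0.6], "gripper": 8.5},
    {"offset": [0.15, -0.05, 18], "rot": [0, 0, 0.6], "gripper": 8.5},
    {"offset": [0.15, -0.05, 18.3], "rot": [0, 0, 0.6], "gripper": 8.5},
    {"offset": [0.15, -0.05, 18.3], "rot": [0, 0, 0.6], "gripper": 8.5},
    {"offset": [0.15, -0.05, 18.3], "rot": [0, 0, 0.6], "gripper": 8.5}
  ]
}}

```text
time_s: 2.4
eef_pos: [526.9, 197.4, 98.0]
ee_rot: [0.001, 0.049, 0.999, 0.0]
force: [-0.1, -0.7, -0.4]
grip_width: 0.994
grip_force: 0.0
```

Request:
{"op": "step_arm", "data": {
  "plan": [
    {"offset": [0, 0, 0], "rot": [0, 0, 0], "gripper": 6.5},
    {"offset": [0, 0, 0], "rot": [0, 0, 0], "gripper": 5.5},
    {"offset": [0, 0, 0], "rot": [0, 0, 0], "gripper": 5.2},
    {"offset": [0, 0, 0], "rot": [0, 0, 0], "gripper": 4.9},
    {"offset": [0, 0, 0], "rot": [0, 0, 0], "gripper": 4.5},
    {"offset": [0, 0, 0], "rot": [0, 0, 0], "gripper": 4.0},
    {"offset": [0, 0, 0], "rot": [0, 0, 0], "gripper": 3.5},
    {"offset": [0, 0, 0], "rot": [0, 0, 0], "gripper": 3.5},
    {"offset": [0, 0, 0], "rot": [0, 0, 0], "gripper": 3.5},
    {"offset": [0, 0, 0], "rot": [0, 0, 0], "gripper": 3.5}
  ],
  "squeeze": 60
}}

```text
time_s: 3.4
eef_pos: [526.7, 197.5, 97.6]
ee_rot: [0.001, 0.049, 0.999, 0.0]
force: [-2.2, 3.7, 6.3]
grip_width: 0.577
grip_force: 62.3
```

Gripped. Now lifting gently by 85 mm and dwelling.

Request:
{"op": "step_arm", "data": {
  "plan": [
    {"offset": [0, 0, -0.3], "rot": [0, 0, 0], "gripper": 3.5},
    {"offset": [0, 0, -1.0], "rot": [0, 0, 0], "gripper": 3.5},
    {"offset": [0, 0, -2.0], "rot": [0, 0, 0], "gripper": 3.5},
    {"offset": [0, 0, -3.2], "rot": [0, 0, 0], "gripper": 3.5},
    {"offset": [0, 0, -4.5], "rot": [0, 0, 0], "gripper": 3.5},
    {"offset": [0, 0, -5.8], "rot": [0, 0, 0], "gripper": 3.5},
    {"offset": [0, 0, -7.0], "rot": [0, 0, 0], "gripper": 3.5},
    {"offset": [0, 0, -7.8], "rot": [0, 0, 0], "gripper": 3.5},
    {"offset": [0, 0, -8.3], "rot": [0, 0, 0], "gripper": 3.5},
    {"offset": [0, 0, -8.5], "rot": [0, 0, 0], "gripper": 3.5},
    {"offset": [0, 0, -8.5], "rot": [0, 0, 0], "gripper": 3.5},
    {"offset": [0, 0, -8.5], "rot": [0, 0, 0], "gripper": 3.5}
  ]
}}

```text
time_s: 4.6
eef_pos: [526.3, 197.1, 181.4]
ee_rot: [-0.0, 0.049, 0.999, -0.0]
force: [-0.7, 0.1, -6.3]
grip_width: 0.581
grip_force: 63.1
```

Request:
{"op": "step_arm", "data": {
  "plan": [
    {"offset": [0, 0, 0], "rot": [0, 0, 0], "gripper": 3.5},
    {"offset": [0, 0, 0], "rot": [0, 0, 0], "gripper": 3.5},
    {"offset": [0, 0, 0], "rot": [0, 0, 0], "gripper": 3.5},
    {"offset": [0, 0, 0], "rot": [0, 0, 0], "gripper": 3.5},
    {"offset": [0, 0, 0], "rot": [0, 0, 0], "gripper": 3.5},
    {"offset": [0, 0, 0], "rot": [0, 0, 0], "gripper": 3.5}
  ]
}}

```text
time_s: 5.2
eef_pos: [526.5, 197.1, 181.9]
ee_rot: [0.0, 0.049, 0.999, -0.0]
force: [-1.3, 0.6, -6.2]
grip_width: 0.58
grip_force: 63.1
```

```bash
cat > weigh.py <<'E'
from rig import *
import numpy as np
np.set_printoptions(precision=2,suppress=True)
F=[]
for _ in range(6):
    capture("wrist");s=sense();F.append(np.r_[s["force"],s["wrist_torque"]])
F=np.array(F);print(s["time_s"],s["eef_pos"],F.mean(0),F.std(0),s["tau"],s["grip_width"],s["ee_rot"])
E
python3 weigh.py
```

```text
5.5 [526.52 197.14 181.92] [-0.09 -0.12 -5.88  0.02  0.02 -0.  ] [0.39 0.38 0.28 0.03 0.02 0.01] [ -0.   -50.68 -25.05  -0.    -0.     0.  ] 0.5784378474243564 [0.   0.05 1.   0.  ]
```

Left can weighs about 5.9 N. Standing it back upright at the same place.

Request:
{"op": "step_arm", "data": {
  "plan": [
    {"offset": [0, 0, 0.3], "rot": [0, 0, 0], "gripper": 3.5},
    {"offset": [0, 0, 1.2], "rot": [0, 0, 0], "gripper": 3.5},
    {"offset": [0, 0, 2.4], "rot": [0, 0, 0], "gripper": 3.5},
    {"offset": [0, 0, 3.8], "rot": [0, 0, 0], "gripper": 3.5},
    {"offset": [0, 0, 5.2], "rot": [0, 0, 0], "gripper": 3.5},
    {"offset": [0, 0, 6.4], "rot": [0, 0, 0], "gripper": 3.5},
    {"offset": [0, 0, 7.3], "rot": [0, 0, 0], "gripper": 3.5},
    {"offset": [0, 0, 7.9], "rot": [0, 0, 0], "gripper": 3.5},
    {"offset": [0, 0, 8.2], "rot": [0, 0, 0], "gripper": 3.5},
    {"offset": [0, 0, 8.35], "rot": [0, 0, 0], "gripper": 3.5},
    {"offset": [0, 0, 8.45], "rot": [0, 0, 0], "gripper": 3.5},
    {"offset": [0, 0, 8.45], "rot": [0, 0, 0], "gripper": 3.5}
  ]
}}

```text
time_s: 6.7
eef_pos: [526.7, 197.2, 97.7]
ee_rot: [0.0, 0.049, 0.999, 0.0]
force: [-0.1, -0.2, -5.8]
grip_width: 0.58
grip_force: 63.3
```

Request:
{"op": "step_arm", "data": {
  "plan": [
    {"offset": [0, 0, 0], "rot": [0, 0, 0], "gripper": 3.5},
    {"offset": [0, 0, 0], "rot": [0, 0, 0], "gripper": 3.5}
  ]
}}

```text
time_s: 6.9
eef_pos: [526.6, 197.2, 97.6]
ee_rot: [0.0, 0.049, 0.999, 0.0]
force: [0.3, -0.3, -4.6]
grip_width: 0.577
grip_force: 63.2
```

Request:
{"op": "step_arm", "data": {
  "plan": [
    {"offset": [0, 0, 0.03], "rot": [0, 0, 0], "gripper": 3.5},
    {"offset": [0, 0, 0.07], "rot": [0, 0, 0], "gripper": 3.5},
    {"offset": [0, 0, 0.07], "rot": [0, 0, 0], "gripper": 3.5},
    {"offset": [0, 0, 0.07], "rot": [0, 0, 0], "gripper": 3.5}
  ]
}}

```text
time_s: 7.3
eef_pos: [526.6, 197.2, 97.6]
ee_rot: [0.0, 0.049, 0.999, 0.0]
force: [-4.8, -1.1, 5.8]
grip_width: 0.578
grip_force: 64.4
```

Standing on the mat; opening, then rising straight up.

Request:
{"op": "step_arm", "data": {
  "plan": [
    {"offset": [0, 0, 0], "rot": [0, 0, 0], "gripper": 5.0},
    {"offset": [0, 0, 0], "rot": [0, 0, 0], "gripper": 5.3},
    {"offset": [0, 0, 0], "rot": [0, 0, 0], "gripper": 5.8},
    {"offset": [0, 0, 0], "rot": [0, 0, 0], "gripper": 6.5},
    {"offset": [0, 0, 0], "rot": [0, 0, 0], "gripper": 7.5},
    {"offset": [0, 0, 0], "rot": [0, 0, 0], "gripper": 8.5},
    {"offset": [0, 0, 0], "rot": [0, 0, 0], "gripper": 8.5},
    {"offset": [0, 0, 0], "rot": [0, 0, 0], "gripper": 8.5},
    {"offset": [0, 0, 0], "rot": [0, 0, 0], "gripper": 8.5}
  ]
}}

```text
time_s: 8.2
eef_pos: [526.5, 197.1, 96.7]
ee_rot: [-0.0, 0.049, 0.999, -0.0]
force: [0.2, 0.2, -0.3]
grip_width: 0.995
grip_force: 0.0
```

Request:
{"op": "step_arm", "data": {
  "plan": [
    {"offset": [0, 0, -1], "rot": [0, 0, 0], "gripper": 8.5},
    {"offset": [0, 0, -3], "rot": [0, 0, 0], "gripper": 8.5},
    {"offset": [0, 0, -6], "rot": [0, 0, 0], "gripper": 8.5},
    {"offset": [0, 0, -10], "rot": [0, 0, 0], "gripper": 8.5},
    {"offset": [0, 0, -14], "rot": [0, 0, 0], "gripper": 8.5},
    {"offset": [0, 0, -17], "rot": [0, 0, 0], "gripper": 8.5},
    {"offset": [0, 0, -18], "rot": [0, 0, 0], "gripper": 8.5},
    {"offset": [0, 0, -18], "rot": [0, 0, 0], "gripper": 8.5},
    {"offset": [0, 0, -18], "rot": [0, 0, 0], "gripper": 8.5}
  ]
}}

```text
time_s: 9.1
eef_pos: [526.1, 197.1, 275.4]
ee_rot: [-0.001, 0.049, 0.999, -0.0]
force: [0.2, 0.1, -0.9]
grip_width: 0.996
grip_force: 0.0
```

```bash
python3 look.py w2
python3 - <<'E'
from h import *
np.set_printoptions(precision=1,suppress=True)
s,c=pickle.load(open("w2.pkl","rb"));im=c["color"].astype(int)
m=((im[:,:,0]-im[:,:,2])>60).astype(np.uint8);n,l,st,ce=cv2.connectedComponentsWithStats(m)
for k in range(1,n):
    if 60<st[k,4]<400:print(st[k,4],ce[k],onplane(c,ce[k],78,s)[0],dep(c,ce[k],s)[0])
x=pose(s);print(x[:3,:3].T@(np.array([548.7,42.7,280])-x[:3,3])/10)
E
```

```text
9.1 [526.09 197.05 275.36] yaw 174.39800879717166 [ 0.18  0.06 -0.87] [-0.    0.05  1.   -0.  ]
221 [18.1  6.8] [347.7   9.4  78. ] [346.7   7.6  75.5]
245 [40.9 21.7] [361.2  25.6  78. ] [360.1  23.6  75.1]
178 [277.8 189.8] [514.9 197.6  78. ] [514.7 197.6  78.7]
154 [277.8 213. ] [535.8 195.5  78. ] [535.8 195.5  78. ]
174 [113.  230.7] [538.  44.  78.] [538.1  43.8  77.7]
162 [115.8 252.4] [559.3  41.3  78. ] [559.3  41.4  78.1]
98 [  3.6 265. ] [562.6 -75.9  78. ] [564.8 -81.6  72.5]
[ -3.8 -15.1  -0.5]
```

The left can is upright (studs 78 mm high). Now over to the right can and down.

Request:
{"op": "step_arm", "data": {
  "plan": [
    {"offset": [-0.9, -3.6, 0], "rot": [0, 0, 1.7], "gripper": 8.5},
    {"offset": [-1.9, -7.6, 0], "rot": [0, 0, 1.7], "gripper": 8.5},
    {"offset": [-2.9, -11.6, 0], "rot": [0, 0, 1.7], "gripper": 8.5},
    {"offset": [-3.75, -15.1, 0], "rot": [0, 0, 1.7], "gripper": 8.5},
    {"offset": [-3.75, -15.1, 0], "rot": [0, 0, 1.7], "gripper": 8.5},
    {"offset": [-3.75, -15.1, 3], "rot": [0, 0, 1.7], "gripper": 8.5},
    {"offset": [-3.75, -15.1, 6.5], "rot": [0, 0, 1.7], "gripper": 8.5},
    {"offset": [-3.75, -15.1, 10], "rot": [0, 0, 1.7], "gripper": 8.5},
    {"offset": [-3.75, -15.1, 13.5], "rot": [0, 0, 1.7], "gripper": 8.5},
    {"offset": [-3.75, -15.1, 16], "rot": [0, 0, 1.7], "gripper": 8.5},
    {"offset": [-3.75, -15.1, 17.6], "rot": [0, 0, 1.7], "gripper": 8.5},
    {"offset": [-3.75, -15.1, 17.9], "rot": [0, 0, 1.7], "gripper": 8.5}
  ]
}}

```text
time_s: 10.35
eef_pos: [547.6, 43.9, 94.8]
ee_rot: [-0.003, 0.063, 0.998, 0.0]
force: [0.5, -0.4, 0.0]
grip_width: 0.997
grip_force: 0.0
```

Request:
{"op": "step_arm", "data": {
  "plan": [
    {"offset": [0, 0, 0], "rot": [0, 0, 0], "gripper": 8.5},
    {"offset": [0, 0, 0], "rot": [0, 0, 0], "gripper": 8.5},
    {"offset": [0, 0, 0], "rot": [0, 0, 0], "gripper": 6.5},
    {"offset": [0, 0, 0], "rot": [0, 0, 0], "gripper": 5.5},
    {"offset": [0, 0, 0], "rot": [0, 0, 0], "gripper": 5.2},
    {"offset": [0, 0, 0], "rot": [0, 0, 0], "gripper": 4.9},
    {"offset": [0, 0, 0], "rot": [0, 0, 0], "gripper": 4.5},
    {"offset": [0, 0, 0], "rot": [0, 0, 0], "gripper": 4.0},
    {"offset": [0, 0, 0], "rot": [0, 0, 0], "gripper": 3.5},
    {"offset": [0, 0, 0], "rot": [0, 0, 0], "gripper": 3.5},
    {"offset": [0, 0, 0], "rot": [0, 0, 0], "gripper": 3.5}
  ],
  "squeeze": 60
}}

```text
time_s: 11.45
eef_pos: [549.4, 43.0, 98.3]
ee_rot: [0.001, 0.064, 0.998, -0.0]
force: [-1.5, -2.2, 5.6]
grip_width: 0.58
grip_force: 62.5
```

Request:
{"op": "step_arm", "data": {
  "plan": [
    {"offset": [0, 0, -0.3], "rot": [0, 0, 0], "gripper": 3.5},
    {"offset": [0, 0, -1.0], "rot": [0, 0, 0], "gripper": 3.5},
    {"offset": [0, 0, -2.0], "rot": [0, 0, 0], "gripper": 3.5},
    {"offset": [0, 0, -3.2], "rot": [0, 0, 0], "gripper": 3.5},
    {"offset": [0, 0, -4.5], "rot": [0, 0, 0], "gripper": 3.5},
    {"offset": [0, 0, -5.8], "rot": [0, 0, 0], "gripper": 3.5},
    {"offset": [0, 0, -7.0], "rot": [0, 0, 0], "gripper": 3.5},
    {"offset": [0, 0, -7.8], "rot": [0, 0, 0], "gripper": 3.5},
    {"offset": [0, 0, -8.3], "rot": [0, 0, 0], "gripper": 3.5},
    {"offset": [0, 0, -8.5], "rot": [0, 0, 0], "gripper": 3.5},
    {"offset": [0, 0, -8.5], "rot": [0, 0, 0], "gripper": 3.5},
    {"offset": [0, 0, -8.5], "rot": [0, 0, 0], "gripper": 3.5}
  ]
}}

```text
time_s: 12.65
eef_pos: [548.9, 43.2, 182.3]
ee_rot: [-0.0, 0.064, 0.998, 0.0]
force: [0.4, -0.1, -2.9]
grip_width: 0.579
grip_force: 62.3
```

Request:
{"op": "step_arm", "data": {
  "plan": [
    {"offset": [0, 0, 0], "rot": [0, 0, 0], "gripper": 3.5},
    {"offset": [0, 0, 0], "rot": [0, 0, 0], "gripper": 3.5},
    {"offset": [0, 0, 0], "rot": [0, 0, 0], "gripper": 3.5},
    {"offset": [0, 0, 0], "rot": [0, 0, 0], "gripper": 3.5},
    {"offset": [0, 0, 0], "rot": [0, 0, 0], "gripper": 3.5},
    {"offset": [0, 0, 0], "rot": [0, 0, 0], "gripper": 3.5}
  ]
}}

```text
time_s: 13.25
eef_pos: [549.1, 43.2, 182.7]
ee_rot: [-0.0, 0.064, 0.998, -0.0]
force: [-0.0, -0.3, -2.2]
grip_width: 0.579
grip_force: 62.3
```

```bash
python3 weigh.py
```

```text
13.55 [549.1   43.18 182.72] [ 0.13  0.3  -2.27  0.01  0.01 -0.  ] [0.41 0.6  0.75 0.03 0.02 0.02] [  0.   -47.41 -23.61  -0.    -0.     0.  ] 0.5798683932690231 [0.   0.06 1.   0.  ]
```

Right is about 2.3 N against the left's 5.9 N, so the left can is heavier. Setting the right can back down.

Request:
{"op": "step_arm", "data": {
  "plan": [
    {"offset": [0, 0, 0.3], "rot": [0, 0, 0], "gripper": 3.5},
    {"offset": [0, 0, 1.2], "rot": [0, 0, 0], "gripper": 3.5},
    {"offset": [0, 0, 2.4], "rot": [0, 0, 0], "gripper": 3.5},
    {"offset": [0, 0, 3.8], "rot": [0, 0, 0], "gripper": 3.5},
    {"offset": [0, 0, 5.2], "rot": [0, 0, 0], "gripper": 3.5},
    {"offset": [0, 0, 6.4], "rot": [0, 0, 0], "gripper": 3.5},
    {"offset": [0, 0, 7.3], "rot": [0, 0, 0], "gripper": 3.5},
    {"offset": [0, 0, 7.9], "rot": [0, 0, 0], "gripper": 3.5},
    {"offset": [0, 0, 8.2], "rot": [0, 0, 0], "gripper": 3.5},
    {"offset": [0, 0, 8.35], "rot": [0, 0, 0], "gripper": 3.5},
    {"offset": [0, 0, 8.45], "rot": [0, 0, 0], "gripper": 3.5},
    {"offset": [0, 0, 8.45], "rot": [0, 0, 0], "gripper": 3.5}
  ]
}}

```text
time_s: 14.75
eef_pos: [549.2, 43.2, 98.5]
ee_rot: [0.0, 0.064, 0.998, -0.0]
force: [0.2, -0.9, -2.5]
grip_width: 0.578
grip_force: 62.3
```

Request:
{"op": "step_arm", "data": {
  "plan": [
    {"offset": [0, 0, 0.03], "rot": [0, 0, 0], "gripper": 3.5},
    {"offset": [0, 0, 0.06], "rot": [0, 0, 0], "gripper": 3.5},
    {"offset": [0, 0, 0.06], "rot": [0, 0, 0], "gripper": 3.5},
    {"offset": [0, 0, 0.06], "rot": [0, 0, 0], "gripper": 3.5}
  ]
}}

```text
time_s: 15.15
eef_pos: [549.2, 43.2, 98.3]
ee_rot: [0.0, 0.064, 0.998, -0.0]
force: [-2.9, 1.0, 5.8]
grip_width: 0.585
grip_force: 63.0
```

Request:
{"op": "step_arm", "data": {
  "plan": [
    {"offset": [0, 0, 0], "rot": [0, 0, 0], "gripper": 5.0},
    {"offset": [0, 0, 0], "rot": [0, 0, 0], "gripper": 5.3},
    {"offset": [0, 0, 0], "rot": [0, 0, 0], "gripper": 5.8},
    {"offset": [0, 0, 0], "rot": [0, 0, 0], "gripper": 6.5},
    {"offset": [0, 0, 0], "rot": [0, 0, 0], "gripper": 7.5},
    {"offset": [0, 0, 0], "rot": [0, 0, 0], "gripper": 8.5},
    {"offset": [0, 0, 0], "rot": [0, 0, 0], "gripper": 8.5},
    {"offset": [0, 0, 0], "rot": [0, 0, 0], "gripper": 8.5},
    {"offset": [0, 0, 0], "rot": [0, 0, 0], "gripper": 8.5}
  ]
}}

```text
time_s: 16.05
eef_pos: [549.1, 43.2, 97.6]
ee_rot: [-0.0, 0.064, 0.998, -0.0]
force: [0.6, -0.5, -0.3]
grip_width: 0.997
grip_force: 0.0
```

Request:
{"op": "step_arm", "data": {
  "plan": [
    {"offset": [0, 0, -1], "rot": [0, 0, 0], "gripper": 8.5},
    {"offset": [0, 0, -3], "rot": [0, 0, 0], "gripper": 8.5},
    {"offset": [0, 0, -6], "rot": [0, 0, 0], "gripper": 8.5},
    {"offset": [0, 0, -10], "rot": [0, 0, 0], "gripper": 8.5},
    {"offset": [0, 0, -14], "rot": [0, 0, 0], "gripper": 8.5},
    {"offset": [0, 0, -17], "rot": [0, 0, 0], "gripper": 8.5},
    {"offset": [0, 0, -18], "rot": [0, 0, 0], "gripper": 8.5},
    {"offset": [0, 0, -18], "rot": [0, 0, 0], "gripper": 8.5},
    {"offset": [0, 0, -18], "rot": [0, 0, 0], "gripper": 8.5}
  ]
}}

```text
time_s: 16.95
eef_pos: [548.7, 43.3, 276.4]
ee_rot: [-0.001, 0.064, 0.998, 0.0]
force: [0.6, 0.7, 0.4]
grip_width: 0.994
grip_force: 0.0
```

```bash
python3 look.py w3
python3 - <<'E'
from h import *
np.set_printoptions(precision=2,suppress=True)
s,c=pickle.load(open("w3.pkl","rb"));im=c["color"].astype(int)
m=((im[:,:,0]-im[:,:,2])>60).astype(np.uint8);n,l,st,ce=cv2.connectedComponentsWithStats(m)
for k in range(1,n):
    if 60<st[k,4]<400:print(st[k,4],ce[k],onplane(c,ce[k],78,s)[0],dep(c,ce[k],s)[0])
x=pose(s);print(x[:3,:3].T@(np.array([525.3,196.5,280])-x[:3,3])/10)
E
```

```text
16.95 [548.66  43.26 276.37] yaw 172.69637059409186 [0.64 0.67 0.36] [-0.    0.06  1.    0.  ]
144 [450.96 142.61] [515.5  195.31  78.  ] [515.43 195.04  78.49]
132 [448.19 168.05] [537.16 193.24  78.  ] [537.05 192.96  78.52]
179 [277.87 190.85] [538.67  44.14  78.  ] [538.61  44.14  78.27]
147 [277.85 214.2 ] [559.79  41.41  78.  ] [559.92  41.39  77.57]
153 [121.39 231.86] [ 558.37 -103.01   78.  ] [ 559.23 -104.65   75.18]
154 [144.52 234.06] [563.14 -82.07  78.  ] [564.15 -83.64  74.86]
[ 4.27 14.9  -0.35]
```

The right can stands upright and released. Back to the left can.

Request:
{"op": "step_arm", "data": {
  "plan": [
    {"offset": [1, 3.6, 0], "rot": [0, 0, -1.7], "gripper": 8.5},
    {"offset": [2.1, 7.6, 0], "rot": [0, 0, -1.7], "gripper": 8.5},
    {"offset": [3.2, 11.5, 0], "rot": [0, 0, -1.7], "gripper": 8.5},
    {"offset": [4.2, 14.95, 0], "rot": [0, 0, -1.7], "gripper": 8.5},
    {"offset": [4.2, 14.95, 0], "rot": [0, 0, -1.7], "gripper": 8.5},
    {"offset": [4.2, 14.95, 3], "rot": [0, 0, -1.7], "gripper": 8.5},
    {"offset": [4.2, 14.95, 6.5], "rot": [0, 0, -1.7], "gripper": 8.5},
    {"offset": [4.2, 14.95, 10], "rot": [0, 0, -1.7], "gripper": 8.5},
    {"offset": [4.2, 14.95, 13.5], "rot": [0, 0, -1.7], "gripper": 8.5},
    {"offset": [4.2, 14.95, 16], "rot": [0, 0, -1.7], "gripper": 8.5},
    {"offset": [4.2, 14.95, 17.6], "rot": [0, 0, -1.7], "gripper": 8.5},
    {"offset": [4.2, 14.95, 17.9], "rot": [0, 0, -1.7], "gripper": 8.5}
  ]
}}

```text
time_s: 18.2
eef_pos: [525.2, 196.0, 95.7]
ee_rot: [-0.003, 0.049, 0.999, -0.001]
force: [-0.7, -0.1, -0.0]
grip_width: 0.994
grip_force: 0.0
```

Request:
{"op": "step_arm", "data": {
  "plan": [
    {"offset": [0, 0, 0], "rot": [0, 0, 0], "gripper": 8.5},
    {"offset": [0, 0, 0], "rot": [0, 0, 0], "gripper": 8.5},
    {"offset": [0, 0, 0], "rot": [0, 0, 0], "gripper": 6.5},
    {"offset": [0, 0, 0], "rot": [0, 0, 0], "gripper": 5.5},
    {"offset": [0, 0, 0], "rot": [0, 0, 0], "gripper": 5.2},
    {"offset": [0, 0, 0], "rot": [0, 0, 0], "gripper": 4.9},
    {"offset": [0, 0, 0], "rot": [0, 0, 0], "gripper": 4.5},
    {"offset": [0, 0, 0], "rot": [0, 0, 0], "gripper": 4.0},
    {"offset": [0, 0, 0], "rot": [0, 0, 0], "gripper": 3.5},
    {"offset": [0, 0, 0], "rot": [0, 0, 0], "gripper": 3.5},
    {"offset": [0, 0, 0], "rot": [0, 0, 0], "gripper": 3.5}
  ],
  "squeeze": 60
}}

```text
time_s: 19.3
eef_pos: [526.6, 197.0, 99.1]
ee_rot: [0.0, 0.049, 0.999, 0.0]
force: [-1.8, 0.9, 5.8]
grip_width: 0.582
grip_force: 62.7
```

Request:
{"op": "step_arm", "data": {
  "plan": [
    {"offset": [0, 0, -0.3], "rot": [0, 0, 0], "gripper": 3.5},
    {"offset": [0, 0, -1.0], "rot": [0, 0, 0], "gripper": 3.5},
    {"offset": [0, 0, -2.0], "rot": [0, 0, 0], "gripper": 3.5},
    {"offset": [0, 0, -3.5], "rot": [0, 0, 0], "gripper": 3.5},
    {"offset": [0, 0, -5.2], "rot": [0, 0, 0], "gripper": 3.5},
    {"offset": [0, 0, -7], "rot": [0, 0, 0], "gripper": 3.5},
    {"offset": [0, 0, -8.8], "rot": [0, 0, 0], "gripper": 3.5},
    {"offset": [0, 0, -10.5], "rot": [0, 0, 0], "gripper": 3.5},
    {"offset": [0, 0, -12], "rot": [0, 0, 0], "gripper": 3.5},
    {"offset": [0, 0, -13], "rot": [0, 0, 0], "gripper": 3.5},
    {"offset": [0, 0, -13.5], "rot": [0, 0, 0], "gripper": 3.5},
    {"offset": [0, 0, -13.5], "rot": [0, 0, 0], "gripper": 3.5}
  ]
}}

```text
time_s: 20.5
eef_pos: [526.4, 196.9, 234.0]
ee_rot: [0.0, 0.049, 0.999, 0.0]
force: [0.1, -0.3, -5.4]
grip_width: 0.581
grip_force: 63.1
```

```bash
python3 look.py w4
python3 - <<'E'
from h import *
np.set_printoptions(precision=2,suppress=True)
s,c=pickle.load(open("w4.pkl","rb"));x=pose(s)
print("go 90mm short:",x[:3,:3].T@(np.array([568-3,-291.5+90,234])-x[:3,3])/10, "full",x[:3,:3].T@(np.array([569,-291,234])-x[:3,3])/10)
E
```

```text
20.5 [526.44 196.85 233.96] yaw 174.3999734860048 [ 0.14 -0.25 -5.45] [0.   0.05 1.   0.  ]
go 90mm short: [ -7.73 -39.27  -0.01] full [ -9.   -48.14  -0.01]
```

Still 5.4 N in the grip. Carrying to the stand in smooth steps.

Request:
{"op": "step_arm", "data": {
  "plan": [
    {"offset": [-0.1, -0.5, 0], "rot": [0, 0, 0], "gripper": 3.5},
    {"offset": [-0.3, -1.5, 0], "rot": [0, 0, 0], "gripper": 3.5},
    {"offset": [-0.55, -3, 0], "rot": [0, 0, 0], "gripper": 3.5},
    {"offset": [-0.95, -5.2, 0], "rot": [0, 0, 0], "gripper": 3.5},
    {"offset": [-1.45, -7.7, 0], "rot": [0, 0, 0], "gripper": 3.5},
    {"offset": [-1.95, -10.4, 0], "rot": [0, 0, 0], "gripper": 3.5},
    {"offset": [-2.45, -13.2, 0], "rot": [0, 0, 0], "gripper": 3.5},
    {"offset": [-3, -16, 0], "rot": [0, 0, 0], "gripper": 3.5},
    {"offset": [-3.5, -18.8, 0], "rot": [0, 0, 0], "gripper": 3.5},
    {"offset": [-4, -21.4, 0], "rot": [0, 0, 0], "gripper": 3.5},
    {"offset": [-4.4, -23.6, 0], "rot": [0, 0, 0], "gripper": 3.5},
    {"offset": [-4.7, -25.2, 0], "rot": [0, 0, 0], "gripper": 3.5}
  ]
}}

```text
time_s: 21.75
eef_pos: [548.3, -61.0, 233.5]
ee_rot: [-0.0, 0.05, 0.999, -0.0]
force: [-0.5, 0.2, -6.7]
grip_width: 0.582
grip_force: 63.4
```

Request:
{"op": "step_arm", "data": {
  "plan": [
    {"offset": [-0.2, -1.3, 0], "rot": [0, 0, -1], "gripper": 3.5},
    {"offset": [-0.6, -3.2, 0], "rot": [0, 0, -2.5], "gripper": 3.5},
    {"offset": [-1, -5.6, 0], "rot": [0, 0, -4], "gripper": 3.5},
    {"offset": [-1.5, -8.2, 0], "rot": [0, 0, -5.5], "gripper": 3.5},
    {"offset": [-2, -10.9, 0], "rot": [0, 0, -7], "gripper": 3.5},
    {"offset": [-2.5, -13.6, 0], "rot": [0, 0, -8.5], "gripper": 3.5},
    {"offset": [-3, -16.2, 0], "rot": [0, 0, -9.8], "gripper": 3.5},
    {"offset": [-3.5, -18.6, 0], "rot": [0, 0, -10.6], "gripper": 3.5},
    {"offset": [-3.9, -20.8, 0], "rot": [0, 0, -11], "gripper": 3.5},
    {"offset": [-4.2, -22.3, 0], "rot": [0, 0, -11], "gripper": 3.5},
    {"offset": [-4.3, -22.95, 0], "rot": [0, 0, -11], "gripper": 3.5},
    {"offset": [-4.3, -22.95, 0], "rot": [0, 0, -11], "gripper": 3.5}
  ]
}}

```text
time_s: 22.95
eef_pos: [568.8, -291.6, 233.3]
ee_rot: [-0.0, -0.047, 0.999, 0.0]
force: [-0.6, 0.2, -5.7]
grip_width: 0.579
grip_force: 63.5
```

```bash
python3 look.py w5
python3 - <<'E'
from rig import *
from h import *
c=capture("side");d=capture("top");pickle.dump((c,d),open("st5.pkl","wb"))
a=c["color"][90:300,170:380,::-1];b=d["color"][130:250,330:450,::-1]
w=pickle.load(open("w5.pkl","rb"))[1]["color"][:,:,::-1]
cv2.imwrite("pics/c5.png",np.hstack([cv2.resize(a,(400,400),interpolation=2),cv2.resize(b,(400,400),interpolation=2)]))
E
```

```text
22.95 [ 568.79 -291.57  233.28] yaw -174.6463220681022 [-0.6   0.18 -5.74] [-0.   -0.05  1.    0.  ]
```

View pics/w5.png

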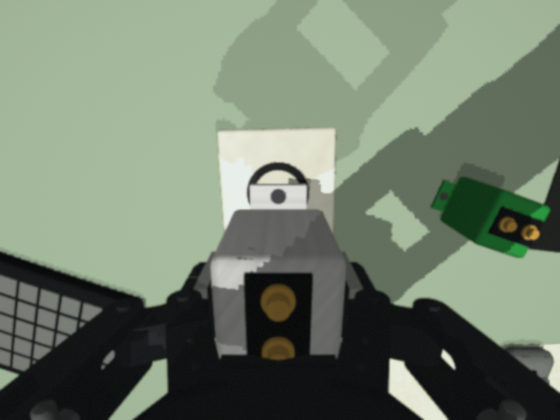

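View pics/c5.png

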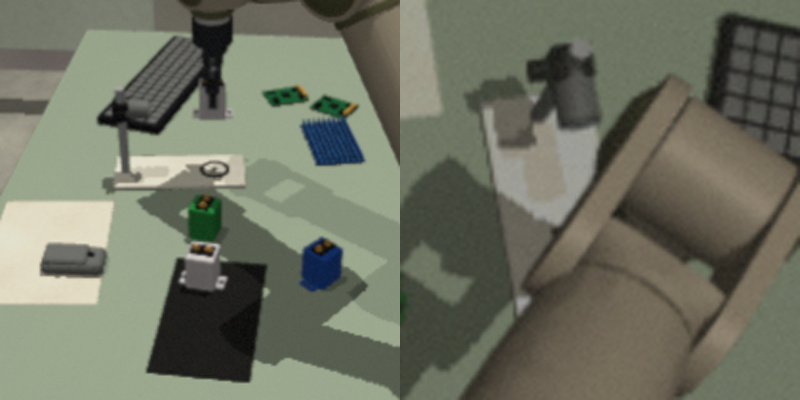

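The wrist view shows the can upright in the grip. Its ear is at (278,196), the front stud at (278,301), and the target ring just behind with its front at (278,162); the plate's front edge runs (219,129)–(335,129). The side view shows the can above the target and the other can standing on the mat. Working out the last correction.

Run:
```python
from h import *
np.set_printoptions(precision=1,suppress=True)
s,c=pickle.load(open("w5.pkl","rb"));im=c["color"];x=pose(s);tool=lambda p:(np.atleast_2d(p)-x[:3,3])@x[:3,:3]
e=onplane(c,[(219,130),(335,129)],10,s);print("front edge",e,np.linalg.norm(e[0]-e[1]))
d=e[1]-e[0];d/=np.linalg.norm(d);ax=np.array([-d[1],d[0],0]);ax*=np.sign(ax[0]);print("axis yaw",np.degrees(np.arctan2(ax[1],ax[0])),"target from edge",e.mean(0)+60*ax)
r=onplane(c,[(278,162),(247,190),(310,190)],10,s);print("ring",r)
# studs
m=((im[:,:,0].astype(int)-im[:,:,2])>60).astype(np.uint8)[280:330,255:305]
n,l,st,ce=cv2.connectedComponentsWithStats(m);k=1+np.argmax(st[1:,4]);uv=ce[k]+[255,280]
under=s["eef_pos"][2]-96.1
for z in(75,):
  p=onplane(c,uv,under+z,s)[0];print("stud",uv,p,tool(p),"depth",dep(c,uv,s)[0], "centre",p+10.7*np.array([np.cos(.093),np.sin(.093),0]))
f=dep(c,[(250,203),(306,203),(278,207)],s);print("ear",f,"under",under)
v0=pickle.load(open("v0.pkl","rb"))[1];sd=v0["side"]
g=sd["color"].max(2)[165:195,265:300];dk=(g<110).astype(np.uint8)
n,l,st,ce=cv2.connectedComponentsWithStats(dk)
for k in range(1,n):
  if st[k,4]>2:q=ce[k]+[265,165];print("side ring",st[k],q,onplane(sd,q,10)[0])
# side view of held can: ear
sc=pickle.load(open("st5.pkl","rb"))[0]
```

```text
front edge [[ 513.5 -350.4   10. ]
 [ 502.8 -245.9   10. ]] 105.03437815261049
axis yaw 5.813450304013417 target from edge [ 567.8 -292.1   10. ]
ring [[ 537.5 -294.5   10. ]
 [ 566.8 -321.4   10. ]
 [ 561.2 -261.7   10. ]]
stud [277.9 304.9] [ 556.1 -293.2  212.2] [[12.8 -0.5 21.1]] depth [ 556.3 -293.2  211.9] centre [ 566.8 -292.2  212.2]
ear [[ 542.6 -309.3  139.9]
 [ 574.4 -263.9    9.7]
 [ 543.5 -294.2  139.6]] under 137.17592166333887
side ring [10 12  3  5  7] [275.9 178.9] [ 591.8 -291.2   10. ]
side ring [20 12  5  6 10] [287.8 179.7] [ 545.9 -289.7   10. ]
side ring [15 23 18  1 18] [288.5 188. ] [ 537.9 -234.4   10. ]
side ring [ 9 28  9  2 14] [278.1 193.6] [ 572.2 -194.6   10. ]
```

The target is at about (567.8,-291.7) and the can's axis at about (567.0,-292.1), with its middle at z≈172. Lowering 22 mm with a small correction, then letting it settle.

Request:
{"op": "step_arm", "data": {
  "plan": [
    {"offset": [-0.02, 0.01, 0.2], "rot": [0, 0, 0], "gripper": 3.5},
    {"offset": [-0.04, 0.02, 0.6], "rot": [0, 0, 0], "gripper": 3.5},
    {"offset": [-0.06, 0.03, 1.1], "rot": [0, 0, 0], "gripper": 3.5},
    {"offset": [-0.07, 0.03, 1.6], "rot": [0, 0, 0], "gripper": 3.5},
    {"offset": [-0.07, 0.03, 2.0], "rot": [0, 0, 0], "gripper": 3.5},
    {"offset": [-0.07, 0.03, 2.2], "rot": [0, 0, 0], "gripper": 3.5},
    {"offset": [-0.07, 0.03, 2.2], "rot": [0, 0, 0], "gripper": 3.5},
    {"offset": [-0.07, 0.03, 2.2], "rot": [0, 0, 0], "gripper": 3.5},
    {"offset": [-0.07, 0.03, 2.2], "rot": [0, 0, 0], "gripper": 3.5},
    {"offset": [-0.07, 0.03, 2.2], "rot": [0, 0, 0], "gripper": 3.5},
    {"offset": [-0.07, 0.03, 2.2], "rot": [0, 0, 0], "gripper": 3.5},
    {"offset": [-0.07, 0.03, 2.2], "rot": [0, 0, 0], "gripper": 3.5}
  ]
}}

```text
time_s: 24.3
eef_pos: [569.7, -290.8, 211.7]
ee_rot: [0.0, -0.047, 0.999, -0.0]
force: [-0.5, -0.6, -5.4]
grip_width: 0.577
grip_force: 63.5
```

```bash
python3 look.py w6
python3 - <<'E'
from rig import *
from h import *
np.set_printoptions(precision=1,suppress=True)
s,c=pickle.load(open("w6.pkl","rb"));im=c["color"]
m=((im[:,:,0].astype(int)-im[:,:,2])>60).astype(np.uint8)[280:330,255:305]
n,l,st,ce=cv2.connectedComponentsWithStats(m);k=1+np.argmax(st[1:,4]);uv=ce[k]+[255,280]
print(uv,dep(c,uv,s),"ear",dep(c,[(265,203),(290,203)],s),s["dq"])
sd=capture("side");cv2.imwrite("pics/s6.png",cv2.resize(sd["color"][90:300,170:380,::-1],(600,600),interpolation=2))
E
```

```text
24.3 [ 569.7  -290.79  211.67] yaw -174.60079572249614 [-0.54 -0.61 -5.42] [ 0.   -0.05  1.   -0.  ]
[277.7 305.2] [[ 557.1 -292.5  190.7]] ear [[ 542.8 -300.6  118.6]
 [ 541.4 -287.4  118.8]] [ 0. -0. -0.  0. -0. -0.]
```

View pics/s6.png

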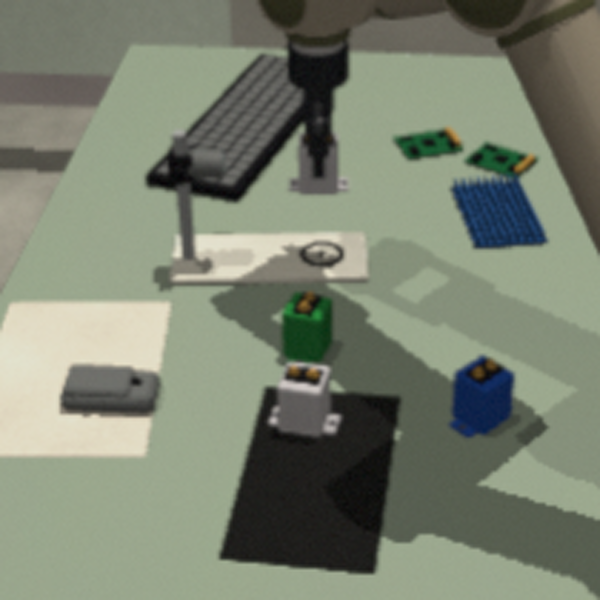

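The held can (320,165) is upright above the target at lens height, at about (567.8,-291.5,150.4), and the light can stands on the mat (305,400). Handing in.

```bash
python3 -c "
from rig import *
print(finish_job())"
```

```text
the job is handed in; nothing more can be done
None
```

The left can is the heavier (about 5.9 N against 2.3 N). It is held upright and still at the camera's focus, within about 1 mm by my measurement, the right can stands released on the mat, and the job was handed in at about 24 s.

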